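# Tip a polished plate up on edge in the slotted rack and close it up to its neighbour

## Task

A polished steel plate lies flat on the loading shelf of the wooden rack. Without letting it drop to the bench, stand it upright on its short edge, right down in the rack's slot, and leave it side by side with the other steel plate that already stands at one end of the slot, closed up so that their side edges touch. Leave that plate, the low black divider at the slot's other end and the things round the rack where they are.

Things in the scene. Friction and masses are not known exactly. Their poses are not given: they have to be found in the camera images.
- rack: fixed pale wooden rack, 392 long (y) x 75 deep (x), its x towards the robot, give or take 0.22 rad. Origin: on the bench, mid length, below the lip edge where shelf and slot meet. Loading shelf: solid block, flat top at z 60, from x -46 (far side, sheer to the bench) to x 0. Fence behind the slot: x 15 to 29, top z 95. End stops from y = -180 and 180 outwards: 16 thick, x -46 to 29, top z 85
- slot (a point): centre of the slot's floor, mid length, axes as the rack's. Slot: rack x 0 to 15, y -180 to 180, floor at z 36 (24 below the shelf top); open above
- plate: loose steel plate to be stood up, 90 (its x) x 68 (y) x 12 thick (z), 0.4 to 0.7 kg. Starts flat on the shelf near mid length, x across the slot, turned up to 0.1 rad: one short edge over the slot, 3 to 8 short of the fence, the other hangs 32 to 38 out past the shelf's far side (away from the robot), free from below. Origin: centre of its underside at the start
- plate_mid (a point): centre of that plate's solid; 81 above the bench when it stands in the slot (top edge at 126, x axis upright). If its overhanging edge is swung up about the lip, the other edge, against the fence, sinks into the slot by itself; it then leans lightly on the fence and slides along the slot
- neighbour: loose steel plate of the same size standing upright in the slot on its short edge, against one of the two end stops (either end). Origin: middle of its lower edge; x through the 12 thickness, y along the slot, z up
- neighbour_mid (a point): centre of that standing plate, 45 above its lower edge; when both stand touching side by side the two centres are 68 apart
- divider: loose low black acrylic divider, 12 x 68 x 62 high, 0.06 kg, standing in the slot at the other end, against the other end stop. Origin and axes as the neighbour's
- vblock: loose aluminium V-block 70 x 50 x 40 on the bench right of the rack, origin under its centre; bystander
- stick: loose hard black acrylic polishing stick 150 x 14 x 10 on the bench right of the rack, origin under its centre; bystander
- magnet: loose brass magnet base, 44 across, 50 high, on the bench left of the rack, origin under its centre; bystander
- clamp: fixed cast iron toggle clamp on a 120 x 75 base, 122 high, holding a square steel core insert, left of the rack; origin under the centre of its base; bystander
Things that resemble listed ones, but are neither listed nor needed, are in the scene too. Leave any blue or pink look-alike of the plate alone.

How it is judged:
By the outcome, as a careful person would: the job done as asked, in the order asked, and still so for the second after the job is handed in, with the robot touching nothing.
It also fails if it takes over 58 s, if anything falls off the work surface, if the arm or the gripper's body presses on something with over 40 N, if the wrist force passes 120 N, or if a joint passes its speed limit or range.

## Robot

A 7-joint arm with a two-finger parallel gripper is mounted at the origin on the work surface. World frame = base frame: x ahead of the robot, y to its left, z up, the work surface at z = 0. Lengths are in mm, angles in rad, forces in N, time in s.
With the tool pointing down it reaches from about 400 to 875 mm from the base axis. Payload 19.3 kg.
Tool frame: the origin (TCP) lies at the very end of the fingers, on their centre line; the grasp point (between the pads) lies 19 mm behind it (grip_point_offset is the z of the grasp point in the tool frame, in mm); z points along the fingers, x is the direction in which the jaws open and shut, and the axes are right-handed (so a half turn about z gives the same grasp; the last joint's range is limited). The gripper opens to 85 mm and grips with 20 to 120 N. Pads are 22 mm wide; open, the fingers measure 114 mm over their backs; the gripper's body (76 mm by 85 mm) begins 54 mm behind the grasp point. The pads swing forward as they close: fully open they stand 13 mm farther back than shut.
Start: joints at [1.248, 0.521, -0.036, 1.599, 0.021, 1.021, -0.113], TCP at [156.294, -605.134, 231.291] pointing down, gripper open.
Joint ranges: [-2.91, 2.91], [-0.3, 2.13], [-1.5, 1.42], [0.17, 2.43], [-1.26, 4.41], [0.16, 1.93], [-2.52, 2.52]. Speed limits (rad/s): [1.89, 1.89, 2.39, 2.39, 3.01, 3.01, 3.01].

## Interface

Orientations are given as a 3x3 rotation matrix whose columns are the frame's x, y, z axes.
In Python, from workcell import movep, movel, goto_joints, open_gripper, clamp, wait, inverse_kinematics, read_state, camera, PlanningError, finish_job, grip_point_offset gives the robot as it stands. Calls block until the motion is done:
- movep(position, orientation): joint-space move of the TCP to a pose.
- movel(position, frame=None, max_speed=150, guard=None): straight line of the TCP; frame=None keeps the orientation; max_speed is the mean speed in mm/s. With guard (N) it stops when the force on the tool has changed by that much, and returns True; else False.
- goto_joints(angles): joint-space move.
- open_gripper() and clamp(): open the fingers fully, or close them until they stop; the grip force is fixed at half the most.
- wait(seconds).
- inverse_kinematics(position, orientation): joint angles nearest the present ones, or None.
- read_state(): the state.
- camera(name): name is "scene" or "top"; returns a dict with "image" (384x512x3 uint8, blue, green, red), "range_z" (384x512 float32, mm along the optical axis (not along the pixel's ray), 0 where there is no reading), "fx", "fy", "cx", "cy" (pixels), "cam_to_world" (4x4, takes a point from camera to world coordinates). Camera axes: x right, y up, looking along -z (the intrinsics and any distortion apply to the point x, -y, -z); pixel columns grow to the right and rows downward; lengths in mm; the calibration is good to about 2 mm. A picture is of the moment at which its call begins.
A pose or a line that the arm cannot do raises PlanningError and nothing moves.
- finish_job(): hands the job in, once; it reports no verdict.
The state is a dict: "time": time; "qpos": joint angles; "qvel": joint speeds; "joint_efforts": joint torques, N m; "eef_pos": TCP position; "tool_rot": TCP orientation; "ft_force": force on the tool from outside, world axes, zero at the start; "torque": the same for the moment, N m; "finger_gap": finger opening in mm.
Only numpy, scipy, OpenCV 4.12 (cv2) and the standard library are available. Lean on these libraries where they do the work, as an engineer would, in place of code of your own. Each camera call takes 0.05 s, during which the arm holds its last target.

## Working session

There is one attempt and no reset: what is moved stays moved. The work goes in short steps, each a Python script; the robot and the scene stay as the last script left them, time stands still between calls to the robot, and variables do not carry over. Pictures are saved under pics/ and viewed, and the job is handed in when it is done.

```bash
ls; mkdir -p pics
python3 - <<'E'
from workcell import *
import cv2
for n in("scene","top"):
    c=camera(n); cv2.imwrite(f"pics/{n}0.png",c["image"]); print(n,c["fx"],c["fy"],c["cx"],c["cy"],c["cam_to_world"].round(3).tolist() if hasattr(c["cam_to_world"],'round') else c["cam_to_world"],[k for k in c])
s=read_state();print(s["time"],s["eef_pos"],s["tool_rot"],s["finger_gap"],grip_point_offset)
E
```

```text
pics
scene 378.69554911448336 378.69554911448336 258.43794306915925 193.05443125801622 [[-0.634, -0.429, 0.644, 1234.574], [0.773, -0.342, 0.534, 600.819], [-0.008, 0.836, 0.549, 688.989], [0.0, 0.0, 0.0, 1.0]] ['image', 'range_z', 'fx', 'fy', 'cx', 'cy', 'cam_to_world']
top 398.5589065607328 398.5589065607328 259.8098206549938 197.04172142119154 [[0.016, 0.998, -0.066, 450.279], [-1.0, 0.017, 0.011, 24.293], [0.012, 0.065, 0.998, 1207.009], [0.0, 0.0, 0.0, 1.0]] ['image', 'range_z', 'fx', 'fy', 'cx', 'cy', 'cam_to_world']
0.1 [ 156.19813514 -604.86248505  230.79327265] [[ 2.50042920e-01 -9.68234705e-01 -3.07549221e-04]
 [-9.68234233e-01 -2.50043102e-01  9.57466467e-04]
 [-1.00395282e-03  5.83719731e-05 -9.99999494e-01]] 85.4705438246647 -18.700000000000003
```

View pics/scene0.png

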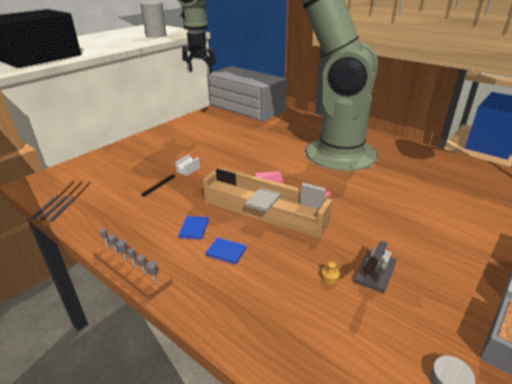

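View pics/top0.png

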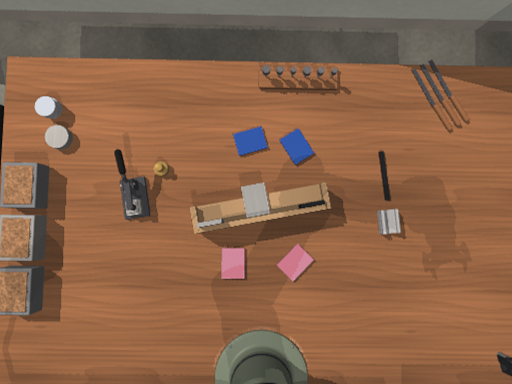

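The top view shows the rack at about (260,207), with the steel plate on its shelf at (255,199). The neighbour stands at the left end (209,222) and the black divider at the right end (312,205). The blue plates at (251,141) and (297,147) and the pink ones at (233,264) and (296,262) are look-alikes. Only the grey plate lies on the rack shelf, so it is the one to move. I'll confirm that in an enlarged crop and measure it.

```bash
cat > h.py <<'E'
from workcell import *
import cv2, numpy as np
def pts(c):
    """world point of each pixel from range"""
    v,u=np.mgrid[0:384,0:512]; z=c["range_z"].astype(float)
    P=np.stack([(u-c["cx"])/c["fx"]*z,-(v-c["cy"])/c["fy"]*z,-z,np.ones_like(z)],-1)
    W=P@np.array(c["cam_to_world"]).T
    W=W[...,:3]; W[z<=0]=np.nan
    return W
E
python3 - <<'E'
from h import *
c=camera("top"); W=pts(c); np.save("W.npy",W); np.save("I.npy",c["image"])
a=c["image"][170:245,180:340]; cv2.imwrite("pics/topcrop.png",cv2.resize(a,(800,375),interpolation=cv2.INTER_CUBIC))
d=camera("scene"); Ws=pts(d); np.save("Ws.npy",Ws);np.save("Is.npy",d["image"])
a=d["image"][160:240,190:345]; cv2.imwrite("pics/scenecrop.png",cv2.resize(a,(775,400),interpolation=cv2.INTER_CUBIC))
print(np.nanmedian(W[300:340,120:200,2]))
for (u,v) in [(255,199),(225,213),(290,198),(209,222),(312,205),(250,220),(251,141)]: print(u,v,W[v,u].round(1))
for (u,v) in [(263,201),(313,195),(227,178)]: print('s',u,v,Ws[v,u].round(1))
E
```

```text
-0.5008549694209705
255 199 [519.2  25.9  70.2]
225 213 [478.1 111.4  59.7]
290 198 [524.5 -75.1  59.3]
209 222 [451.5 149.2 124.4]
312 205 [ 503.5 -133.7   96.1]
250 220 [458.9  38.8  92.8]
251 141 [698.6  41.   12.3]
s 263 201 [533.9  36.3  71.2]
s 313 195 [456.7 154.1 100.8]
s 227 178 [ 515.  -123.2   79.9]
```

View pics/topcrop.png

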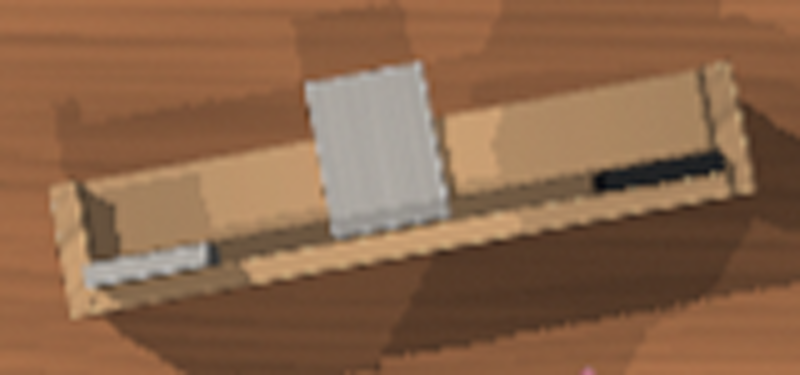

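View pics/scenecrop.png

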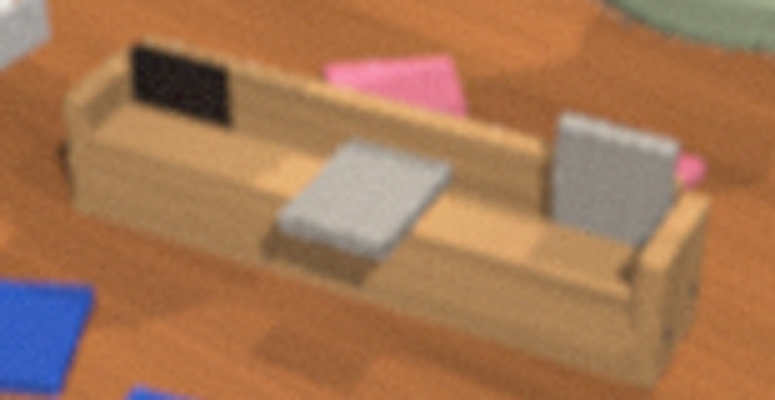

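Run:
```python
from h import *
W=np.load("W.npy");Ws=np.load("Ws.npy")
def near(W): return (abs(W[...,0]-500)<110)&(abs(W[...,1]-15)<240)
for n,A,lo,hi in [("plate",W,66,78),("fence",W,88,98.5),("shelf",W,55,64),("nb",W,115,135),("plate_s",Ws,68,76)]:
    m=near(A)&(A[...,2]>lo)&(A[...,2]<hi)
    k,l,st,ce=cv2.connectedComponentsWithStats(m.astype(np.uint8))
    for i in range(1,k):
        if st[i,4]>15:
            p=A[l==i]; r=cv2.minAreaRect(p[:,:2].astype(np.float32)); print(n,st[i].tolist(),np.round(r[0],1),np.round(r[1],1),round(r[2],2),np.median(p[:,2]).round(1),cv2.boxPoints(r).round().tolist())
```

```text
plate [241, 183, 29, 35, 738] [516.3  26.5] [89.8 67.9] 11.98 71.0 [[465.0, 50.0], [479.0, -16.0], [567.0, 3.0], [553.0, 69.0]]
fence [198, 200, 128, 33, 732] [470.2   6.9] [ 26.3 359.9] 11.4 94.2 [[422.0, 181.0], [493.0, -172.0], [519.0, -167.0], [448.0, 186.0]]
shelf [266, 185, 57, 25, 814] [528.3 -85.9] [ 47.  156.2] 10.86 59.1 [[491.0, -14.0], [520.0, -167.0], [566.0, -158.0], [537.0, -5.0]]
shelf [196, 199, 50, 24, 719] [486.  124.8] [ 46.  136.2] 11.48 59.1 [[450.0, 187.0], [477.0, 53.0], [522.0, 63.0], [495.0, 196.0]]
nb [196, 219, 26, 9, 114] [448.6 150.8] [11.9 67.6] 11.64 125.1 [[436.0, 183.0], [450.0, 117.0], [461.0, 119.0], [448.0, 185.0]]
plate_s [203, 176, 95, 34, 622] [529.3 -33.4] [100.3 293.2] 11.92 70.6 [[450.0, 100.0], [511.0, -187.0], [609.0, -166.0], [548.0, 120.0]]
plate_s [301, 200, 21, 7, 48] [457.7 149.8] [ 8.  61.4] 12.04 71.8 [[447.0, 179.0], [460.0, 119.0], [468.0, 121.0], [455.0, 181.0]]
plate_s [317, 203, 15, 16, 29] [461.2 202.8] [14.7 74.3] 89.22 71.8 [[424.0, 196.0], [498.0, 195.0], [498.0, 210.0], [424.0, 211.0]]
```

```bash
cat >> h.py <<'E'
A=np.radians(11.4)
XR=np.array([-np.cos(A),-np.sin(A),0]); YR=np.array([np.sin(A),-np.cos(A),0]); ZR=np.array([0,0,1.])
# origin: neighbour centre (448.6,150.8): rack y -146; lip fit
O=np.array([485.3,9.3,0])
def rk(p): return O+p[0]*XR+p[1]*YR+p[2]*ZR
def torack(w): d=np.asarray(w)-O; return np.array([d@XR,d@YR,d@ZR])
def rot(phi,s=1):
    """tool z: down at phi=0, pointing away from the robot (-XR) at pi/2; tool x = +-YR"""
    z=-np.sin(phi)*XR-np.cos(phi)*ZR; x=s*YR; return np.column_stack([x,np.cross(z,x),z])
E
python3 - <<'E'
from h import *
for n,w in [("plate",(516.3,26.5,0)),("nb",(448.6,150.8,0)),("fence",(470.2,6.9,0)),("lip1",(491,-14,0)),("lip2",(520,-167,0)),("lip3",(450,187,0)),("far",(566,-158,0)),("far2",(495,196,0))]: print(n,torack(w).round(1))
for s in(1,-1):
  for d in (-30,-15,0,15,30,45,60,70,80,90):
    r=[]
    for p in [(-64,-11,47),(-30,-11,110),(8,-11,113)]:
        q=inverse_kinematics(rk(p),rot(np.radians(d),s)); r.append(None if q is None else np.round(q,2).tolist())
    print(s,d,r)
E
```

```text
plate [-33.8 -10.7   0. ]
nb [   8. -146.    0.]
fence [15.3 -0.6  0. ]
lip1 [-1. 24.  0.]
lip2 [  0.8 179.7   0. ]
lip3 [  -0.5 -181.2    0. ]
far [-46. 180.   0.]
far2 [ -46.4 -181.1    0. ]
1 -30 [[-0.07, 0.93, -0.18, 1.47, 0.14, 1.29, -1.67], [-0.03, 0.8, -0.23, 1.56, 0.15, 1.33, -1.69], [-0.01, 0.75, -0.25, 1.67, 0.16, 1.28, -1.7]]
1 -15 [[-0.01, 0.79, -0.24, 1.7, 0.21, 0.95, -1.72], [0.05, 0.66, -0.32, 1.77, 0.22, 1.02, -1.74], [0.08, 0.61, -0.35, 1.87, 0.23, 0.97, -1.76]]
1 0 [[0.01, 0.67, -0.24, 1.93, 0.28, 0.57, -1.79], [0.12, 0.54, -0.38, 1.98, 0.31, 0.67, -1.83], [0.16, 0.5, -0.42, 2.07, 0.33, 0.64, -1.85]]
1 15 [[-0.43, 0.65, 0.36, 2.17, -1.2, 0.24, -0.38], [0.06, 0.45, -0.28, 2.2, 0.45, 0.27, -1.96], [0.07, 0.4, -0.27, 2.28, 0.46, 0.23, -1.98]]
1 30 [[0.2, 0.66, -0.45, 2.33, 2.56, 0.4, 2.29], [0.22, 0.47, -0.45, 2.39, 2.47, 0.27, 2.33], None]
1 45 [None, None, None]
1 60 [None, None, None]
1 70 [None, None, None]
1 80 [None, None, None]
1 90 [None, None, None]
-1 -30 [[0.28, 1.06, -0.82, 1.45, 0.59, 1.47, 1.11], [0.32, 0.94, -0.85, 1.54, 0.52, 1.49, 1.11], [0.35, 0.89, -0.85, 1.65, 0.5, 1.43, 1.1]]
-1 -15 [[0.34, 0.92, -0.82, 1.68, 0.66, 1.14, 1.05], [0.38, 0.79, -0.84, 1.75, 0.56, 1.17, 1.09], [0.42, 0.74, -0.86, 1.85, 0.55, 1.12, 1.07]]
-1 0 [[0.41, 0.82, -0.84, 1.91, 0.84, 0.82, 0.88], [0.42, 0.64, -0.81, 1.97, 0.64, 0.81, 1.02], [0.45, 0.59, -0.81, 2.06, 0.63, 0.76, 1.01]]
-1 15 [[0.23, 0.65, -0.51, 2.13, 1.11, 0.33, 0.57], [0.18, 0.47, -0.43, 2.19, 0.65, 0.31, 0.99], [0.2, 0.42, -0.43, 2.28, 0.67, 0.27, 0.96]]
-1 30 [[0.76, 1.06, -1.28, 2.31, 1.97, 0.93, 0.01], [0.8, 0.79, -1.27, 2.37, 1.82, 0.73, -0.01], None]
-1 45 [None, None, None]
-1 60 [None, None, None]
-1 70 [None, None, None]
-1 80 [None, None, None]
-1 90 [[0.74, 1.7, -0.67, 2.39, 3.89, 1.7, -0.45], None, None]
```

Run:
```python
from h import *
for s in(1,-1):
  for d in (-90,-80,-75,-70,-65,-60,-50,-40,-30):
    r=[]
    for p in [(-52,-11,60),(-75,-11,100),(-110,-11,60)]:
        q=inverse_kinematics(rk(p),rot(np.radians(d),s)); r.append(None if q is None else np.round(q,2).tolist())
    print(s,d,r)
for d in range(8,30,3):
    print(d,[inverse_kinematics(rk((5,-11,z)),rot(np.radians(d),s)) is not None for s in (1,-1) for z in (85,95,110)])
```

```text
1 -90 [None, None, None]
1 -80 [None, None, None]
1 -75 [None, None, None]
1 -70 [None, None, None]
1 -65 [None, None, None]
1 -60 [[-0.16, 1.22, -0.05, 1.06, 0.05, 1.9, -1.58], None, None]
1 -50 [[-0.13, 1.11, -0.09, 1.21, 0.07, 1.7, -1.61], [-0.13, 1.09, -0.1, 1.12, 0.08, 1.8, -1.61], [-0.14, 1.2, -0.08, 0.97, 0.07, 1.84, -1.6]]
1 -40 [[-0.1, 1.0, -0.14, 1.36, 0.11, 1.5, -1.64], [-0.1, 0.98, -0.15, 1.27, 0.11, 1.6, -1.64], [-0.12, 1.08, -0.13, 1.15, 0.1, 1.62, -1.62]]
1 -30 [[-0.06, 0.89, -0.19, 1.5, 0.15, 1.29, -1.67], [-0.06, 0.87, -0.21, 1.42, 0.14, 1.39, -1.67], [-0.08, 0.97, -0.17, 1.31, 0.13, 1.39, -1.65]]
-1 -90 [None, None, None]
-1 -80 [None, None, None]
-1 -75 [None, None, None]
-1 -70 [None, None, None]
-1 -65 [None, None, None]
-1 -60 [[-0.07, 1.23, -0.24, 1.06, 0.16, 1.93, 1.45], None, None]
-1 -50 [[0.21, 1.24, -0.84, 1.18, 0.54, 1.88, 1.13], [0.12, 1.16, -0.66, 1.1, 0.41, 1.91, 1.24], [0.0, 1.23, -0.45, 0.96, 0.32, 1.9, 1.37]]
-1 -40 [[0.25, 1.14, -0.84, 1.33, 0.56, 1.68, 1.12], [0.24, 1.12, -0.86, 1.25, 0.55, 1.77, 1.13], [0.2, 1.21, -0.85, 1.12, 0.59, 1.8, 1.17]]
-1 -30 [[0.29, 1.03, -0.83, 1.48, 0.58, 1.47, 1.11], [0.29, 1.01, -0.85, 1.4, 0.56, 1.56, 1.12], [0.25, 1.11, -0.84, 1.29, 0.61, 1.58, 1.14]]
8 [True, True, True, True, True, True]
11 [True, True, True, True, True, True]
14 [True, True, True, True, True, True]
17 [False, True, True, True, True, True]
20 [True, False, False, True, True, True]
23 [True, True, True, True, True, True]
26 [False, False, True, False, False, True]
29 [False, False, False, False, False, False]
```

```bash
cat >> h.py <<'E'
GO=abs(grip_point_offset)
PH0=np.radians(-42); PH1=np.radians(17); Y0=-10.7
def tool(phi): return np.array([-np.sin(phi),-np.cos(phi)])   # tool z in rack (x,z)
def plate2(th,c,e):
    d=np.array([-np.cos(th),np.sin(th)]); n=np.array([np.sin(th),np.cos(th)])
    bx=15-c-12*np.sin(th); bz=36.6
    if np.cos(th)>.02: bz=max(bz,60+e/np.cos(th)-bx*np.tan(th))
    return np.array([bx,bz]),d,n
G0=np.array([-69.,68.])   # nominal grasp point at start, rack (x,z)
def tcp(th,c,e,y=Y0):
    B,d,n=plate2(th,c,e); B0=np.array([11.2,60.])
    r=G0-B0; l,h=-r[0],r[1]
    rel=GO*tool(PH0)             # grasp->tcp at start
    phi=PH0+th
    G=B+l*d+h*n
    if phi>PH1: phi=PH1
    T=G+GO*tool(phi)
    return rk((T[0],y,T[1])),rot(phi)
E
python3 - <<'E'
from h import *
T0=G0+GO*tool(PH0)
R=rot(PH0)
def sp(k): q=T0-k*tool(PH0); return rk((q[0],Y0,q[1]))
print(T0, torack(sp(70)), inverse_kinematics(sp(70),R))
movep(sp(70)+[0,0,130],R); movel(sp(70),R,200)
s=read_state(); print(s["time"],torack(s["eef_pos"]),s["qpos"].round(2) if hasattr(s["qpos"],'round') else s["qpos"],s["finger_gap"])
for n in("scene","top"):
    c=camera(n); cv2.imwrite(f"pics/{n}1.png",cv2.resize(c["image"][110:270,150:370],(770,560)))
E
```

```text
[-56.48725766  54.10319176] [-103.32640011  -10.7         106.12332955] [-0.11276188  1.03794393 -0.13645673  1.13490736  0.09919833  1.70944597
 -1.62359127]
3.7583 [-103.89094487  -10.56604762  107.26181413] [-0.09  1.04 -0.19  1.13  0.13  1.72 -1.65] 85.09673353341576
```

View pics/scene1.png

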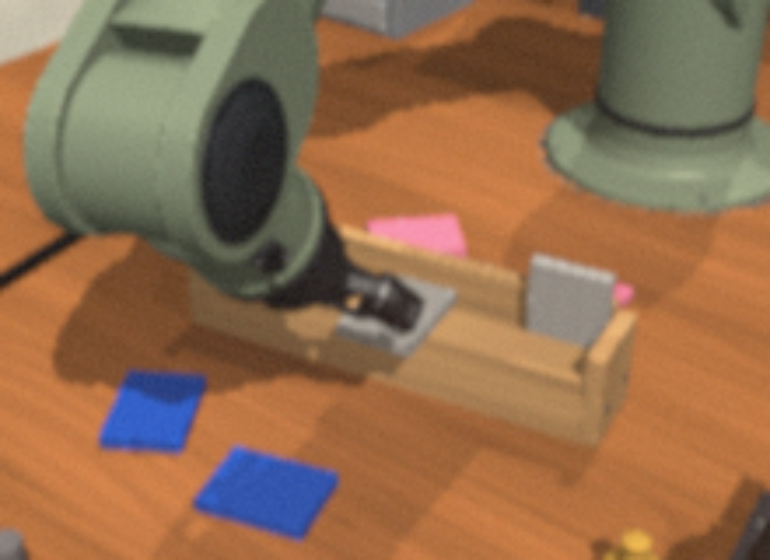

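View pics/top1.png

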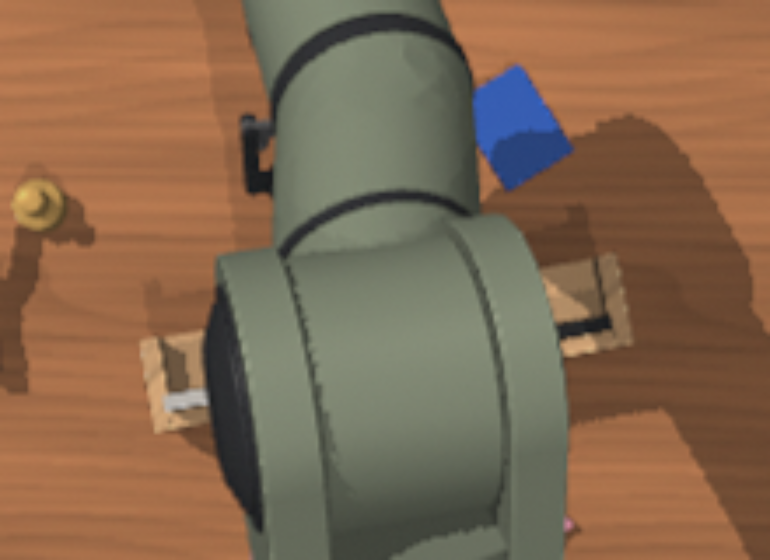

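The scene view shows the fingers at (400,305), tilted in over the grey plate with nothing in the way. The top view is blocked by the arm. Next I move in with a guard and clamp.

Run:
```python
from h import *
T0=G0+GO*tool(PH0); R=rot(PH0)
hit=movel(rk((T0[0],Y0,T0[1])),R,60,guard=12)
s=read_state(); print(hit,s["time"],torack(s["eef_pos"]),s["ft_force"])
if not hit:
    clamp(); s=read_state(); print(s["time"],s["finger_gap"],torack(s["eef_pos"]),s["ft_force"])
c=camera("scene"); cv2.imwrite("pics/scene2.png",cv2.resize(c["image"][150:240,190:345],(775,450),interpolation=cv2.INTER_CUBIC))
```

```text
False 5.175 [-56.77245579 -10.70376636  54.27076954] [ 0.25233052  0.19296592 -0.36410556]
5.475 66.51375176706722 [-56.64456667 -10.58481073  54.63140761] [ 0.48500127 -0.96386594  6.28842186]
```

View pics/scene2.png

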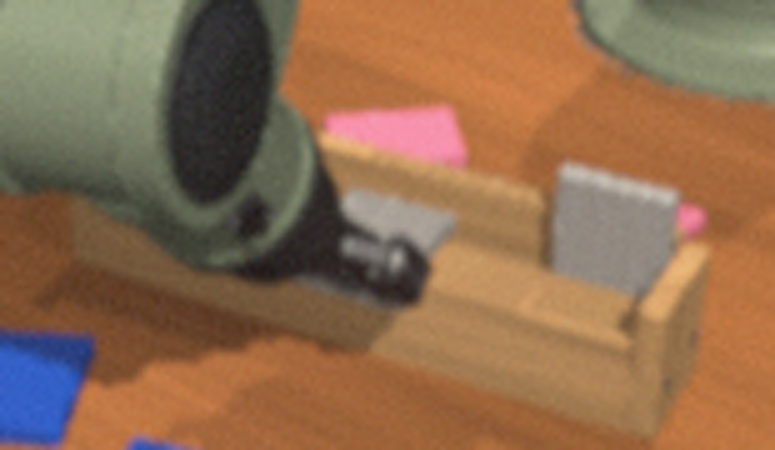

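The fingers hold the plate's overhanging end, at (395,285) in the crop, and the gap of 66.5 fits the 68 width. Now the rigid part of the swing.

Run:
```python
from h import *
ths=np.arange(6,60,6.)
for t in list(ths)+[59]:
    th=np.radians(t); c=max(1.5,3.8-t*0.06); e=min(1.0,t/12)
    p,R=tcp(th,c,e)
    hit=movel(p,R,60,guard=25)
    s=read_state(); print(t,hit,round(s["time"],2),torack(s["eef_pos"]).round(1),s["ft_force"].round(1),round(s["finger_gap"],1))
    if hit: break
c=camera("scene"); cv2.imwrite("pics/scene3.png",cv2.resize(c["image"][130:240,190:345],(775,550),interpolation=cv2.INTER_CUBIC))
```

```text
6.0 False 5.78 [-57.9 -10.5  61.5] [ 1.  -1.  -6.4] 66.5
12.0 False 6.04 [-57.9 -10.6  67.5] [ 0.9  0.1 -7.1] 66.4
18.0 False 6.3 [-57.4 -10.6  73.4] [ 0.2 -0.3 -7.1] 66.3
24.0 False 6.56 [-56.4 -10.7  79.5] [ 0.5 -0.4 -6.3] 66.4
30.0 False 6.82 [-54.8 -10.7  85.6] [ 0.3 -0.2 -6.8] 66.6
36.0 False 7.08 [-52.3 -10.7  91.5] [ 1.6 -0.2 -6.6] 66.4
42.0 False 7.35 [-49.3 -10.7  97.1] [ 1.5  1.  -6.6] 66.6
48.0 False 7.62 [-45.3 -10.6 102.5] [ 1.  -0.4 -7.2] 66.3
54.0 False 7.91 [-40.9 -10.6 107.4] [ 0.5  1.  -6. ] 66.3
59 False 8.18 [-37.  -10.6 111.2] [ 0.3 -0.2 -6.5] 66.2
```

View pics/scene3.png

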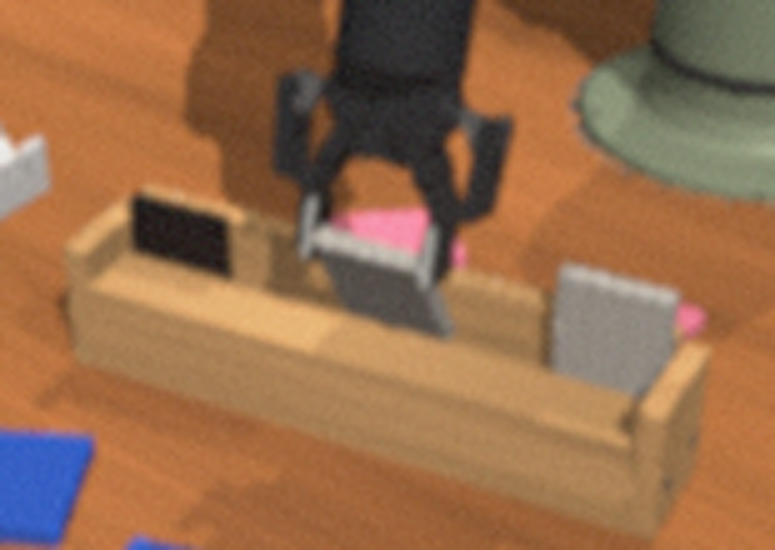

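The plate is held at about 59° with no contact force: its top edge is at (375,245), its lower edge goes into the slot, and it weighs about 6.5 N. In the next part the tool keeps its tilt and the plate pivots between the pads against the lip and fence.

Run:
```python
from h import *
for t in [62,65,68,71,74,77,80,83,86,88,90]:
    th=np.radians(t); p,R=tcp(th,1.2,0.5)
    if inverse_kinematics(p,R) is None: print("noik",t); break
    hit=movel(p,R,40,guard=30)
    s=read_state(); print(t,hit,round(s["time"],2),(torack(s["eef_pos"])-torack(p)).round(1),s["ft_force"].round(1),s["torque"].round(2),round(s["finger_gap"],1))
    if hit: break
c=camera("scene"); cv2.imwrite("pics/scene4.png",cv2.resize(c["image"][130:240,190:345],(775,550),interpolation=cv2.INTER_CUBIC))
W=pts(c); np.save("Ws4.npy",W)
```

```text
62 False 8.47 [-1.1 -0.1  0.2] [ 4.4  2.2 -7.1] [ 0.34 -0.65 -0.01] 66.4
65 False 8.72 [-1.2 -0.1  0.5] [ 4.9  1.9 -5.7] [ 0.4  -0.85  0.  ] 66.4
68 False 8.97 [-1.4 -0.1  0.6] [ 6.   1.6 -4.8] [ 0.36 -0.91  0.05] 66.1
71 False 9.22 [-1.4 -0.1  0.6] [ 6.9  2.2 -4.6] [ 0.35 -0.93  0.03] 66.3
74 False 9.47 [-1.4 -0.1  0.6] [ 6.1  1.  -4.8] [ 0.27 -1.    0.01] 66.2
77 False 9.72 [-1.4 -0.1  0.5] [ 6.8  1.2 -5.7] [ 0.31 -0.96  0.04] 66.4
80 False 9.98 [-1.2  0.   0.4] [ 5.3  1.3 -5.6] [ 0.11 -0.78  0.08] 66.3
83 False 10.26 [-1.1 -0.   0.3] [ 5.3  1.5 -7.5] [ 0.31 -0.7   0.07] 66.3
86 False 10.62 [-1.3  0.   0.2] [ 6.2  3.3 -9.1] [ 0.56 -0.86  0.08] 66.5
88 False 10.91 [-1.3  0.1  0.2] [ 6.5  2.3 -8.7] [ 0.51 -0.82  0.06] 66.2
90 False 11.16 [-1.4  0.1  0.4] [ 5.2  2.4 -6.7] [ 0.46 -0.84  0.05] 66.7
```

View pics/scene4.png

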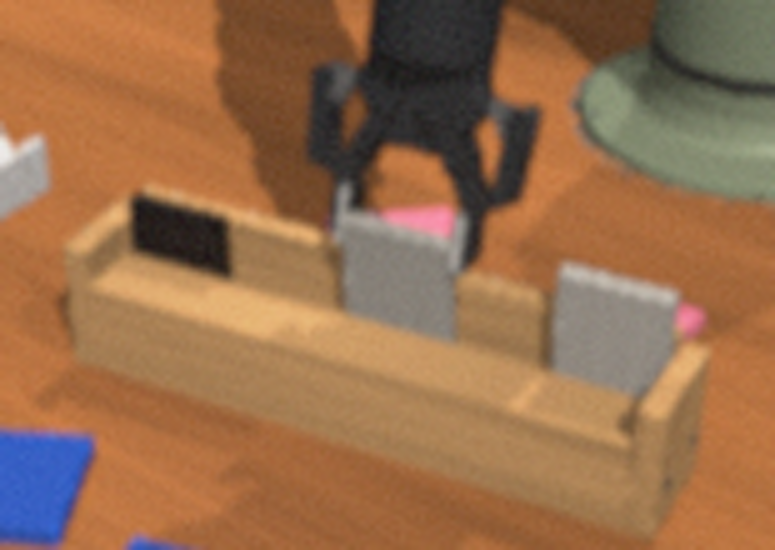

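The plate looks nearly upright, with its face spanning (345,215) to (455,335). I'll check its top height and tilt against the neighbour.

Run:
```python
from h import *
W=np.load("Ws4.npy")
r=(W-O)@np.column_stack([XR,YR,ZR])
for n,y0,y1 in [("pl",-35,15),("nb",-170,-122)]:
    for z0 in range(62,136,8):
        m=(r[...,1]>y0)&(r[...,1]<y1)&(r[...,2]>z0)&(r[...,2]<=z0+8)&(abs(r[...,0])<40)
        if m.sum()>5: print(n,z0,m.sum(),np.nanpercentile(r[m][:,0],[10,50,90]).round(1),np.nanmax(r[m][:,2]).round(1))
```

```text
pl 62 34 [-3.9 -2.3 -0.4] 69.9
pl 70 30 [-4.6 -2.6 -0.6] 77.1
pl 78 31 [-5.3 -3.4 -1.1] 85.6
pl 86 31 [-5.6 -3.9 -1.9] 92.9
pl 94 37 [-7.2 -4.9 -2.7] 101.9
pl 102 34 [-7.4 -4.8 -3.2] 109.6
pl 110 31 [-7.7 -6.2 -4.8] 117.9
pl 118 39 [-8.2 -6.  -2.6] 125.9
pl 126 37 [-8.3 -1.9  2.7] 129.0
nb 62 37 [-2.4 -0.9  1.2] 69.7
nb 70 35 [-2.9 -0.8  1.3] 77.1
nb 78 35 [-2.7 -0.5  1.5] 86.0
nb 86 45 [-3.  -0.5  1.1] 93.9
nb 94 39 [-2.4 -0.4  1.6] 101.8
nb 102 37 [-1.9 -0.4  1.4] 109.9
nb 110 41 [-2.2 -0.8  0.9] 117.7
nb 118 68 [-2.2  1.1  9.3] 125.9
```

The plate still leans out about 5°, and its top is about 2–3 mm higher than the neighbour's. I'll move the grip point 8 mm towards the fence and press down lightly.

Run:
```python
from h import *
def rep(n,h): s=read_state(); print(n,h,round(s["time"],2),torack(s["eef_pos"]).round(1),s["ft_force"].round(1))
p,R=tcp(np.pi/2,1.2,.5)
p=p+8*XR
rep("x",movel(p,R,30,guard=15))
p=read_state()["eef_pos"]
rep("z",movel(np.array(p)-[0,0,5],R,20,guard=12))
c=camera("scene"); W=pts(c); cv2.imwrite("pics/scene5.png",cv2.resize(c["image"][130:240,190:345],(775,550),interpolation=cv2.INTER_CUBIC))
r=(W-O)@np.column_stack([XR,YR,ZR])
for n,y0,y1 in [("pl",-35,15)]:
    for z0 in range(62,136,8):
        m=(r[...,1]>y0)&(r[...,1]<y1)&(r[...,2]>z0)&(r[...,2]<=z0+8)&(abs(r[...,0])<40)
        if m.sum()>5: print(n,z0,m.sum(),np.nanpercentile(r[m][:,0],[10,50,90]).round(1),np.nanmax(r[m][:,2]).round(1))
```

```text
x False 11.62 [ 10.5 -10.5  99.5] [ 7.7  0.8 -5.6]
z True 11.88 [  9.2 -10.1  96.2] [-1.8 -0.3 12. ]
pl 62 35 [-2.9 -0.6  1.2] 70.0
pl 70 31 [-2.1  0.1  1.2] 77.9
pl 78 36 [-3.2 -1.2  0.9] 85.6
pl 86 35 [-3.3 -0.4  1.6] 93.9
pl 94 29 [-2.9 -1.   1.3] 101.8
pl 102 36 [-3.3 -1.3  0.9] 109.7
pl 110 38 [-3.1 -1.3  0.9] 117.7
pl 118 58 [-3.3  0.9  9. ] 126.0
```

View pics/scene5.png

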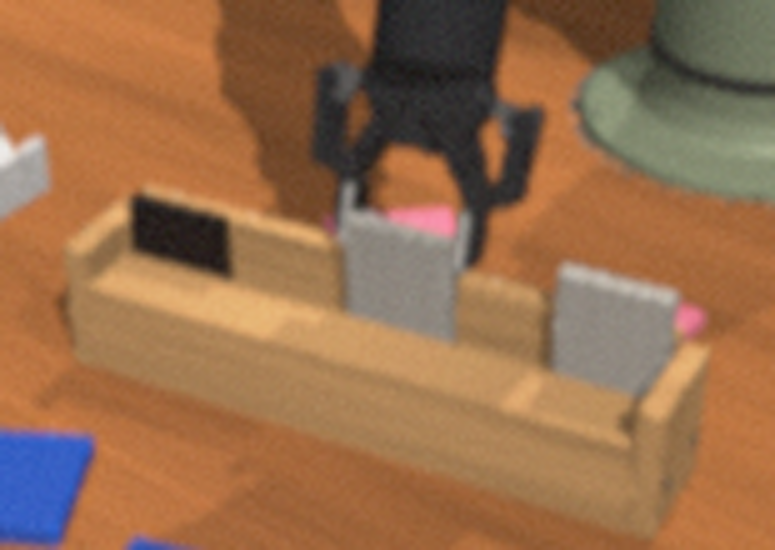

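The plate is seated: its top is at 126 and its face offset matches the neighbour's. Now I release, retreat upwards and look again.

```bash
cat >> h.py <<'E'
def face(c,ys):
    r=(pts(c)-O)@np.column_stack([XR,YR,ZR])
    for y0,y1 in ys:
      for z0 in (64,80,96,110):
        m=(r[...,1]>y0)&(r[...,1]<y1)&(r[...,2]>z0)&(r[...,2]<=z0+10)&(abs(r[...,0])<30)
        if m.sum()>5: print((y0,y1),z0,m.sum(),np.nanmedian(r[m][:,0]).round(1))
      m=(r[...,1]>y0)&(r[...,1]<y1)&(abs(r[...,0])<30); print("zmax",np.nanmax(r[m][:,2]).round(1))
def tops(c):
    r=(pts(c)-O)@np.column_stack([XR,YR,ZR])
    for n,lo,hi in (("steel",118,140),):
        m=((r[...,2]>lo)&(r[...,2]<hi)&(abs(r[...,0]-8)<20)&(abs(r[...,1])<185)).astype(np.uint8)
        k,l,st,_=cv2.connectedComponentsWithStats(m)
        for i in range(1,k):
            if st[i,4]>15: q=r[l==i]; print(n,st[i,4],"x",np.percentile(q[:,0],[2,50,98]).round(1),"y",q[:,1].min().round(1),q[:,1].max().round(1),"z",np.median(q[:,2]).round(1))
E
python3 - <<'E'
from h import *
open_gripper(); s=read_state(); print(s["time"],s["finger_gap"],s["ft_force"].round(1))
R=rot(PH1)
p=np.array(s["eef_pos"]); t=R[:,2]
print(movel(p-75*t,R,120,guard=12)); s=read_state(); print(s["time"],s["ft_force"].round(1))
c=camera("scene"); cv2.imwrite("pics/scene6.png",cv2.resize(c["image"][130:240,190:345],(775,550),interpolation=cv2.INTER_CUBIC))
face(c,[(-35,15)])
E
```

```text
12.2667 85.46317661967599 [-0.6 -0.8 -0.3]
False
13.0417 [-0.2 -0.5  0.5]
(-35, 15) 64 44 0.0
(-35, 15) 80 43 -0.3
(-35, 15) 96 43 -0.2
(-35, 15) 110 45 -0.2
zmax 127.3
```

View pics/scene6.png

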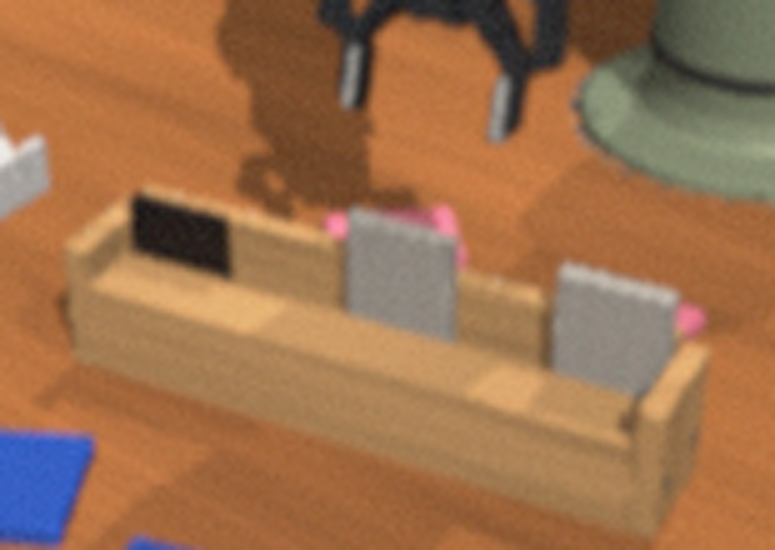

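It stands by itself at mid length, face at (400,270), upright. For the push I'll turn the closed fingers 90° so their flat sides meet the plate's edge, low down.

```bash
cat >> h.py <<'E'
RP=np.column_stack([-XR,np.cross(-ZR,-XR),-ZR])
E
python3 - <<'E'
from h import *
def rep(n,h=None): s=read_state(); print(n,h,round(s["time"],2),torack(s["eef_pos"]).round(1),s["ft_force"].round(1),round(s["finger_gap"],1))
p=rk((-2,52,190))
print(inverse_kinematics(p,RP), inverse_kinematics(rk((-2,52,75)),RP), inverse_kinematics(rk((-2,-35,75)),RP))
s=read_state(); movel(np.array(s["eef_pos"])+[0,0,40],None,150)
movep(p,RP); clamp(); rep("above")
rep("down",movel(rk((-2,52,75)),RP,100,guard=10))
c=camera("scene"); cv2.imwrite("pics/scene7.png",cv2.resize(c["image"][130:240,190:345],(775,550),interpolation=cv2.INTER_CUBIC))
c=camera("top"); cv2.imwrite("pics/top7.png",cv2.resize(c["image"][165:250,180:340],(800,425),interpolation=cv2.INTER_CUBIC))
E
```

```text
[ 0.83488098  0.67895251 -1.25133451  1.92837354  0.73467489  1.09602989
 -0.526657  ] [ 0.71466714  0.81798096 -1.07206035  2.01172789  0.93869897  0.91793423
 -0.67693644] [ 0.53305653  0.78158264 -1.04501062  2.05465577  0.92007605  0.87219211
 -0.85488701]
above None 15.62 [ -2.  52. 190.] [-0.   0.4  1. ] -0.1
down False 16.92 [-2.3 52.  75.5] [ 0.6 -0.3  0.3] 0.3
```

View pics/scene7.png

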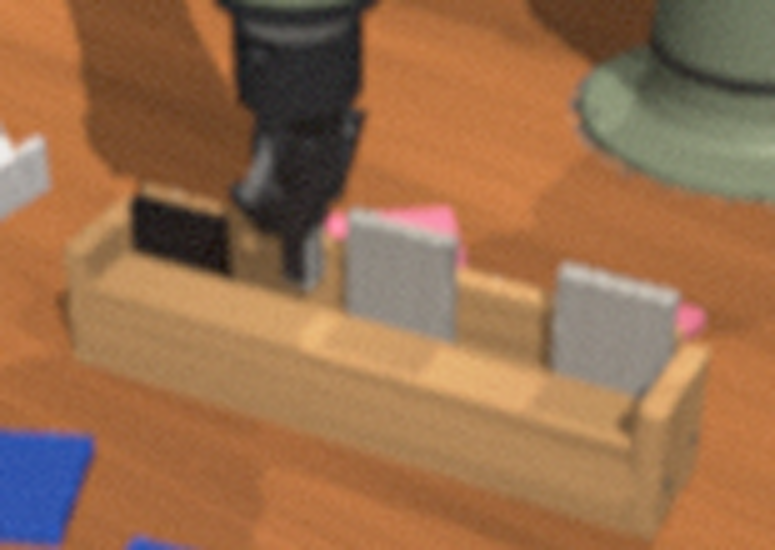

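The closed fingers are at (305,270), on the divider side of the plate, with free space around them. Now the push towards the neighbour.

Run:
```python
from h import *
def rep(n,h=None): s=read_state(); print(n,h,round(s["time"],2),torack(s["eef_pos"]).round(1),s["ft_force"].round(1))
for y in (30,10,-10,-26):
    h=movel(rk((-2,y,75)),RP,30,guard=14); rep(y,h)
    if h: break
c=camera("scene"); cv2.imwrite("pics/scene8.png",cv2.resize(c["image"][130:240,190:345],(775,550),interpolation=cv2.INTER_CUBIC))
face(c,[(-100,-50)])
```

```text
30 False 17.9 [-2.  30.1 74.9] [ 0.8 -1.8 -0.2]
10 False 18.72 [-1.9 10.  74.9] [-0.1 -1.4 -1.2]
-10 False 19.53 [ -2. -10.  75.] [-0.2 -2.2 -1.4]
-26 False 20.22 [ -2.  -26.1  75. ] [ 1.1 -2.8 -1. ]
(-100, -50) 64 44 -0.2
(-100, -50) 80 39 -0.2
(-100, -50) 96 43 -0.5
(-100, -50) 110 47 0.1
zmax 472.9
```

View pics/scene8.png

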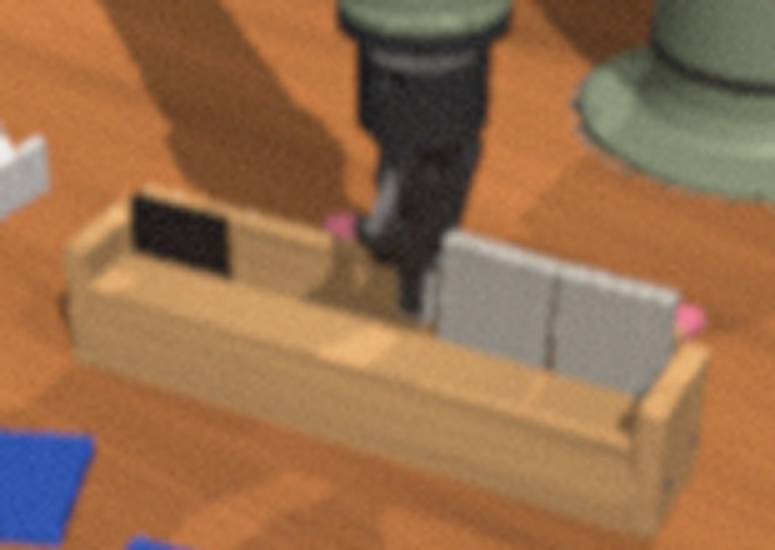

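The plate slides upright, and a narrow dark seam is left at (552,310). I'll close it slowly with a light guard.

Run:
```python
from h import *
def rep(n,h=None): s=read_state(); print(n,h,round(s["time"],2),torack(s["eef_pos"]).round(1),s["ft_force"].round(1))
h=movel(rk((-2,-42,75)),RP,12,guard=9); rep("close",h)
wait(.2); rep("held")
s=read_state(); movel(rk((-2,10,75)),RP,60); 
movel(rk((-2,20,200)),RP,150)
movep([350,-350,330],RP); rep("away")
c=camera("scene"); cv2.imwrite("pics/scene9.png",cv2.resize(c["image"][130:240,190:345],(775,550),interpolation=cv2.INTER_CUBIC))
face(c,[(-105,-55),(-170,-122)])
c=camera("top"); cv2.imwrite("pics/top9.png",cv2.resize(c["image"][165:250,180:340],(800,425),interpolation=cv2.INTER_CUBIC)); cv2.imwrite("pics/top9f.png",c["image"])
tops(c)
```

```text
close True 20.92 [ -1.5 -30.1  74.6] [ 1.8 -5.5  2.4]
held None 21.12 [ -1.5 -30.   74.5] [ 0.9 -4.6  2.5]
away None 24.37 [202.9 324.7 329.8] [ 0.1  0.2 -0.4]
(-105, -55) 64 44 -0.5
(-105, -55) 80 49 -0.1
(-105, -55) 96 50 -0.4
(-105, -55) 110 49 -0.3
zmax 126.2
(-170, -122) 64 42 -0.7
(-170, -122) 80 48 -0.5
(-170, -122) 96 45 -0.8
(-170, -122) 110 51 -0.5
zmax 126.7
steel 222 x [ 2.4  8.  13.8] y -179.9 -44.7 z 125.1
```

View pics/scene9.png

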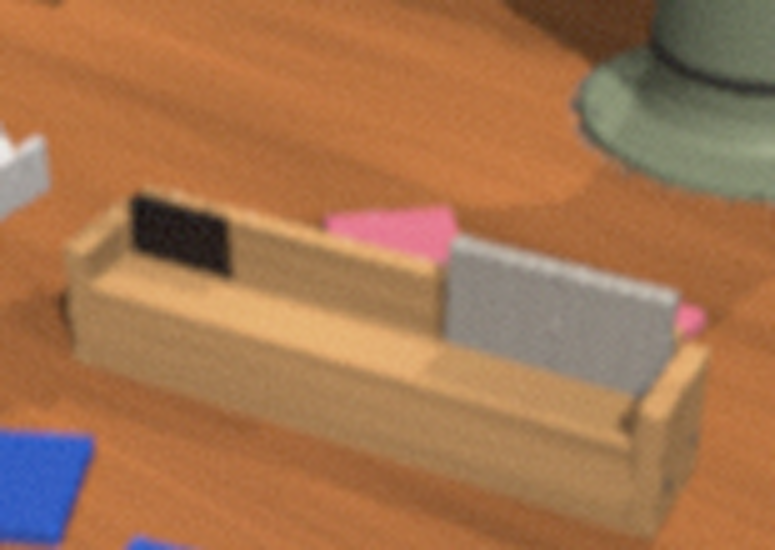

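View pics/top9.png

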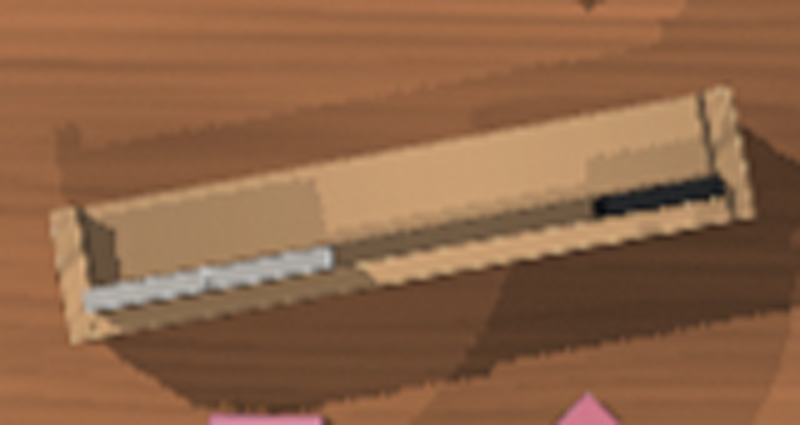

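The two plates now form one unbroken band, with tops at (90,300)–(330,260) in the top crop. It spans y -179.9 to -44.7, 135.2 against the expected 136, so neither plate is displaced. Pixels are about 3 mm, so a second, firmer push will confirm that the plates really touch.

Run:
```python
from h import *
def rep(n,h=None): s=read_state(); print(n,h,round(s["time"],2),torack(s["eef_pos"]).round(2),s["ft_force"].round(1))
movep(rk((-2,10,200)),RP)
movel(rk((-2,0,75)),RP,120,guard=10)
h=movel(rk((-2,-24,75)),RP,60,guard=10); rep("near",h)
for y in np.arange(-27,-38,-.5):
    h=movel(rk((-2,y,75)),RP,8,guard=16); s=read_state(); print(y,h,round(torack(s["eef_pos"])[1],2),round(float(np.dot(s["ft_force"],YR)),1))
    if h or np.dot(s["ft_force"],YR)>14: break
movel(rk((-2,-20,75)),RP,20); movel(rk((-2,10,75)),RP,80)
movel(rk((-2,20,200)),RP,150)
movep([350,-350,330],RP); rep("away")
c=camera("scene"); cv2.imwrite("pics/scene10.png",cv2.resize(c["image"][130:240,190:345],(775,550),interpolation=cv2.INTER_CUBIC)); cv2.imwrite("pics/scene10f.png",c["image"])
face(c,[(-105,-55),(-170,-122)])
c=camera("top"); cv2.imwrite("pics/top10f.png",c["image"]); tops(c)
```

```text
near False 27.68 [ -2.02 -24.18  75.02] [ 0.1 -1.1 -0. ]
-27.0 False -26.95 -0.1
-27.5 False -27.48 -0.2
-28.0 False -28.02 -0.4
-28.5 False -28.55 0.1
-29.0 False -29.0 0.7
-29.5 False -29.11 4.8
-30.0 False -29.51 5.6
-30.5 False -29.88 7.6
-31.0 False -29.97 8.5
-31.5 False -29.94 11.8
-32.0 False -30.0 16.4
away None 34.42 [202.88 324.71 329.74] [0.  0.6 0.1]
(-105, -55) 64 42 -0.5
(-105, -55) 80 43 -0.5
(-105, -55) 96 47 -0.4
(-105, -55) 110 48 -0.2
zmax 126.4
(-170, -122) 64 50 -0.9
(-170, -122) 80 49 -0.7
(-170, -122) 96 47 -0.1
(-170, -122) 110 47 -0.9
zmax 126.9
steel 222 x [ 2.3  8.  13.9] y -180.3 -44.7 z 125.3
```

View pics/scene10.png

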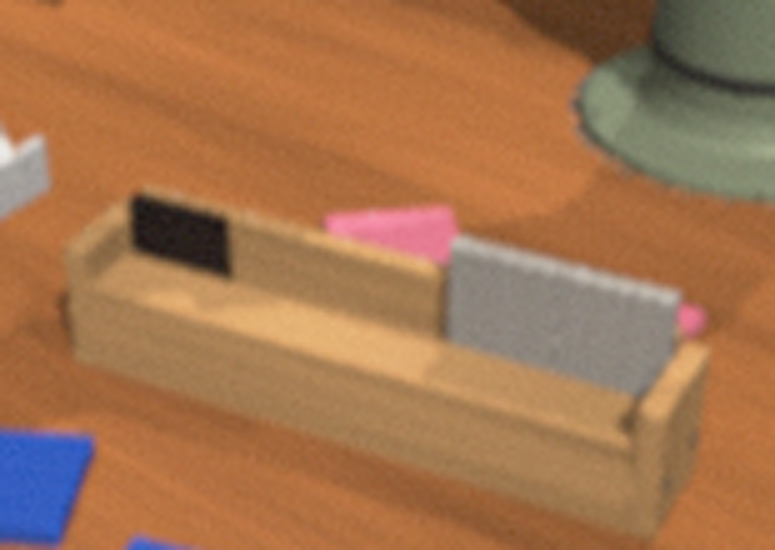

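View pics/top10f.png

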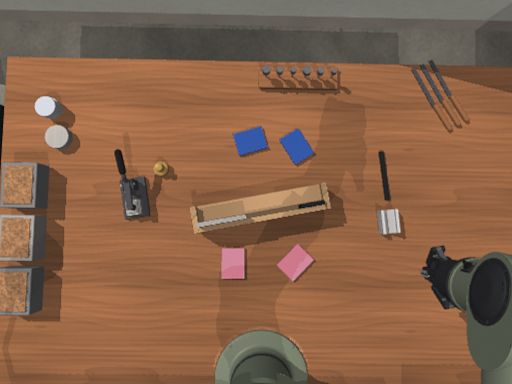

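The fingers stopped hard at y ≈ -30.0, with force rising to 16 N and no further travel, so the closed plate pair is backed by the end stop. The top view shows both plates as one band at (222,219). The divider (312,205), magnet (161,168), stick (384,175), V-block (389,221), clamp and look-alikes are where they began. Handing in.

Run:
```python
from h import *
print(finish_job())
```

```text
the job is handed in; nothing more can be done
None
```

The steel plate now stands upright on its short edge, right down in the slot, with its side edge closed up against the neighbour's. I handed the job in about 34 s into the 58 s allowed.

**What I did:** I gripped the plate by its side edges on the overhang and swung it up about the lip into the slot. Then I pressed it lightly to the floor, let go, and pushed it along with the closed fingers.

**Last checks:**
- **Height:** the top edges of both plates measure about 126, and the pushed plate's face is upright.
- **Closed up:** the pair measures about 135.6 along the slot, against 136 expected. A second push stopped dead, with the force rising to 16 N and no further travel.
- **Neighbour:** its outer edge is still at the end stop (y about -180).
- **Surroundings:** the divider, V-block, stick, magnet, clamp and look-alike plates look unmoved in the top view, and the arm is clear of everything.

After the first swing the plate still leaned about 5° and sat 2–3 mm high. I corrected that before letting go. The cameras resolve about 3 mm per pixel, so that the edges touch rests mainly on the force of the second push. No check failed.

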